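# Set the bag mixer's selector by clicks and hang out its status tag

## Robot

A 7-joint arm with a two-finger parallel gripper is mounted at the origin on the work surface. World frame = base frame: x ahead of the robot, y to its left, z up, the work surface at z = 0. Lengths are in m, angles in rad, forces in N, time in s.
With the tool pointing down it reaches from about 0.425 to 0.925 m from the base axis. Payload 6.8 kg.
Tool frame: the origin (TCP) lies at the very end of the fingers, on their centre line; the grasp point (between the pads) lies 19 mm behind it; z points along the fingers, y is the line along which they close (so a half turn about z gives the same grasp; the last joint's range is limited). The gripper opens to 85 mm and grips with 20 to 120 N. Pads are 22 mm wide; open, the fingers measure 114 mm over their backs; the gripper's body (76 mm by 85 mm) begins 54 mm behind the grasp point. The pads swing forward as they close: fully open they stand 13 mm farther back than shut.
Start: joints at [-0.108, 0.477, 0.022, 1.555, -0.011, 1.109, -0.083], TCP at [0.675, 0, 0.211] pointing down, gripper open.
Joint ranges: [-2.96, 2.96], [-0.34, 2.1], [-1.41, 1.46], [0.24, 2.44], [-1.37, 4.51], [0.17, 1.92], [-2.96, 2.96]. Speed limits (rad/s): [2.39, 2.39, 3.14, 3.14, 3.14, 3.14, 3.14].

## Interface

Orientations are given as a unit quaternion [w, x, y, z].
In Python, from station import telemetry, viewer, job, search_frame, cut_out gives the robot as it stands. The module is installed in compiled form; this text tells all that it offers.
- The arm moves only by the shell command python3 -m crank 'ROWS' [FORCE]. ROWS is JSON, a list of rows, each an object with "delta_rot": the turn, a rotation vector about the tool's x, y, z in degrees, a list of three; "xyz": the shift along the tool's x, y, z in m, a list of three; "fingers": the gripper command: -1 is fully open, 1 is shut, values between are in proportion. In form: [{"delta_rot": [ax, ay, az], "xyz": [dx, dy, dz], "fingers": fingers}, ...]. A call has 1 to 10 rows; each row is the pose to reach, as a shift and turn from the pose commanded when the call began, along the tool's axes at that moment; what a row does not reach only later rows make up. A row lasts 1/10 s, in which the tool goes at most 50 mm and 8.59 degrees, less where a joint would pass 70% of its speed; a pose out of reach is approached as far as the arm can. A call with a gripper value outside its range is refused whole. The fingers move at their own pace and stop on an object; FORCE is the grip in N (left out, the last holds). Time passes only in rows, so rows that repeat a pose let the fingers close. It gives the time, the measured TCP pose, the force, the opening and the grip force at its end, in the units of the state.
- telemetry.get_obs(): the state, without advancing time (a new reading comes with each control period).
- viewer.read_camera(name): name is "scene" or "side" or "wrist"; returns a dict with "img" (420x560x3 uint8, red, green, blue), "fx", "fy", "cx", "cy" (pixels), "origin" and "rotation" of the camera in the world. Camera axes: x right, y up, looking along -z (the intrinsics and any distortion apply to the point x, -y, -z); pixel columns grow to the right and rows downward; lengths in m; the calibration is good to about 2 mm. A picture is of the moment at which its call begins. There is no depth.
- job.hand_in(): hands the job in; it is judged then, once.
Trained networks look in the newest picture that a camera, given by its name, has taken for a name from the list of things; names that differ only in an ending like _2 or _b are one class to them, and where a whole thing is asked for, a point or a joint stands for the part that bears it (a point fixed in the world has none). Each returns a list of dicts, best first, with "score" (0 to 1); they miss things now and then, are a little off and sometimes report something else, mostly with a low value. They report only what shows in the picture. A call takes as long as a camera call. They do not tell look-alikes from the thing itself.
- search_frame(camera, thing): "pixel" ([column, row] in pixels, amid what is visible of it).
- cut_out(camera, thing): "pixels" (420x560 bool, what is visible of it) and "pixel" ([column, row] in pixels, amid what is visible of it).
The state is a dict: "t": time; "q": joint angles; "joint_vel": joint speeds; "joint_torque": joint torques, N m; "eef_pos": TCP position; "tool_rot": TCP orientation; "contact_force": force on the tool from outside, world axes, zero at the start; "torque": the same for the moment, N m; "gripper_width": opening from 0.0 (shut) to 1.0 (fully open); "grasp_force": force on a finger pad.
Only numpy, scipy, OpenCV 4.12 (cv2) and the standard library are available. Lean on these libraries where they do the work, as an engineer would, in place of code of your own. Each camera call takes 0.05 s, during which the arm holds its last target. There are 200 camera calls.

## Task

Set the blood-bag mixer going at speed four: turn the black selector knob on its sloping panel anticlockwise all the way back to its end stop, then clockwise by exactly four clicks, counted by feel, and let go of it. Then take the green-faced status tag out of its blue holder and leave it hanging by its slot on the hook of the steel tag stand, the green face pointing outward (away from the stand's post). Leave the jar, the pale box and the white bottle where they stand.

Things in the scene. Friction and masses are not known exactly. Their poses are not given: they have to be found in the camera images.
- console: Fixed white bag mixer, 265 x 200 mm, 122 mm high, with an open pale tray on its rear (rim 153 mm high). Its front panel slopes up and away from the operator at 35 deg: the panel's normal is 35 deg from vertical, towards the console's -x. Origin on the bench under the panel, whose middle is 3 mm to -x and 71 mm up; x to the rear, y left, z up.
- selector (a joint): Knob angle in rad: 0 at the anticlockwise end stop, growing clockwise as seen looking down on the panel, to 2.443 at the other stop. Sprung clicks every 20 deg = 0.3491 rad, counted from the stop, so four clicks on is 1.396. About 0.07 N m carries it over a click; let go between clicks, it snaps into the nearer. It starts one to three clicks from the stop.
- selector_grip (a point): Black knob on the sloping panel: skirt 48 mm dia, 8 mm thick, and on it a bar grip 44 x 14 mm whose top is 45 mm above the skirt's underside; white pointer line. The point is on the knob's axis, 11 mm below the bar's top, and turns with it: x along the bar to the pointer, y across it (pinch along y), z along the axis out of the panel. At the stop (red dot) it points 40 deg left of straight upslope.
- tag_center (a point): Centre of the status tag, a stiff plate 50 mm wide (y), 90 mm high (z), 5 mm thick (x), about 30 g. x points out of the green face (white diamond); the other face is plain white. Through slot 16 mm wide, 22 mm high, its centre 26 mm above this point, 8 mm of plate above it. At the start the tag stands upright, slot end up, its lower 24 mm in the holder.
- tag: The same tag; origin at the centre of its lower edge, same axes.
- rack: Fixed blue tag holder, 50 x 80 mm, 30 mm high, with an upright slot 8 mm by 56 mm, floor 6 mm above the bench, in which the tag stands. Origin on the bench under its centre; the slot runs along y, the green face looks along +x at the start.
- stand: Fixed steel tag stand: base plate 90 x 90 mm and 12 mm thick, round post 12 mm diameter and 158 mm high at its origin (on the bench). The hook, a round bar of 6 mm diameter, leaves the post horizontally along the stand's +x (outward), its axis 150 mm above the bench. z is up.
- hook_root (a point): Where the hook bar's axis leaves the surface of the post, 6 mm from the post's axis, 150 mm above the bench. Axes of the stand: x points outward along the bar.
- hook_tip (a point): Centre of the rounded end of the hook: the bar is straight for 44 mm from hook_root, then bends up and ends 50 mm out from hook_root and 6 mm above it (its top is 9 mm above the axis of the bar).
- jar: Bystander: green glass jar with black lid, 60 mm diameter, 80 mm high, loose; origin under its centre.
- tip_box: Bystander: pale blue box 60 x 90 mm, 50 mm high, loose; origin under its centre.
- spray: Bystander: white bottle with blue cap, 60 mm diameter, 140 mm high, loose; origin under its centre.
Not all that is in view belongs to the job. There is more than one size of the stand; the job needs the larger.

How it is judged:
On the way, in this order (a step that is already met when the one before it is completed fails the run):
1. the selector is turned back to its end stop (within 0.1 rad) (value of joint selector below 0.1 rad), for 0.1 s.
2. the selector is at the fourth click (within 0.12 rad) and let go (value of joint selector between 1.2764 and 1.5164 rad and contact force between the fingers and console below 0.3 N), for 0.2 s.
3. the tag hangs on the hook by its slot, green face outward, let go (x of hook_tip in the frame of tag_center above 0.004 m and x of hook_root in the frame of tag_center below -0.001 m and y of hook_root in the frame of tag_center between -0.012 and 0.012 m and z of hook_root in the frame of tag_center between 0.018 and 0.042 m and angle between tag_center's own z axis and vertical below 0.35 rad and contact force between the fingers and tag below 0.3 N), for 0.2 s.
At the end, for the whole second after the job is handed in: Selector at the fourth click from its end stop (1.396 rad within 0.12). Tag let go, hanging at rest (under 0.03 m/s), hook through its slot, tip out on the green side by 4 mm or more, bar within 12 mm of the middle line and 18 to 42 mm above the centre, tag upright within 0.35 rad (all of step 3 and value of joint selector between 1.2764 and 1.5164 rad and linear speed of tag below 0.03 m/s); the robot touches nothing.
It fails at once if the jar is moved by more than 30 mm (distance of jar from where it was at the start of the episode above 0.03 m).
It fails at once if the pale box is moved by more than 30 mm (distance of tip_box from where it was at the start of the episode above 0.03 m).
It fails at once if the white bottle is moved by more than 30 mm (distance of spray from where it was at the start of the episode above 0.03 m).
It also fails if it takes over 62 s, if anything falls off the work surface, if the arm or the gripper's body presses on something with over 40 N, if the wrist force passes 120 N, or if a joint passes its speed limit or range.

## Working session

There is one attempt and no reset: what is moved stays moved. The work goes in short steps, Python scripts to look and compute and a shell command to move; the robot and the scene stay as the last step left them, time stands still between calls to the robot, and variables do not carry over. Pictures are saved under pics/ and viewed, at most 10 in all, crops included, and the job is handed in when it is done.

```bash
mkdir -p pics; cat > h.py <<'E'
import numpy as np, cv2
from station import telemetry, viewer, job, search_frame, cut_out
from scipy.spatial.transform import Rotation as R
def cam(n,save=None):
    c=viewer.read_camera(n)
    if save: cv2.imwrite('pics/'+save,c['img'][:,:,::-1])
    return c
def rmat(c):
    r=np.array(c['rotation'],float)
    return r if r.shape==(3,3) else R.from_quat(r[[1,2,3,0]]).as_matrix()
def ray(c,p):
    d=rmat(c)@np.array([(p[0]-c['cx'])/c['fx'],-(p[1]-c['cy'])/c['fy'],-1]); return np.array(c['origin']),d/np.linalg.norm(d)
def atz(c,p,z):
    o,d=ray(c,p); return o+d*(z-o[2])/d[2]
def tri(*cp):
    A=np.zeros((3,3));b=np.zeros(3)
    for c,p in cp:
        o,d=ray(c,p);M=np.eye(3)-np.outer(d,d);A+=M;b+=M@o
    x=np.linalg.solve(A,b); return x,[round(float(np.linalg.norm(np.cross(x-ray(c,p)[0],ray(c,p)[1]))),4) for c,p in cp]
def proj(c,X):
    v=rmat(c).T@(np.array(X)-c['origin']); return np.array([c['cx']+c['fx']*v[0]/-v[2], c['cy']-c['fy']*v[1]/-v[2]])
def T():
    s=telemetry.get_obs(); q=np.array(s['tool_rot']); return np.array(s['eef_pos']),R.from_quat(q[[1,2,3,0]])
def goal(p,M):
    "shift in tool axes, rotvec deg to reach pose p, matrix M"
    x,r=T(); return r.inv().apply(np.array(p)-x).round(4), (r.inv()*R.from_matrix(M)).as_rotvec(degrees=True).round(1)
E
python3 - <<'E'
from h import *
np.set_printoptions(precision=4,suppress=True)
ims=[]
for n in['scene','side','wrist']:
    c=cam(n,n+'0.png')
    print(n,{k:np.array(v).round(3).tolist() for k,v in c.items() if k!='img'}, [k for k in c])
    for t in['selector_grip','tag','rack','stand','jar','tip_box','spray','console']:
        print(t,[(round(float(d['score']),2),np.array(d['pixel']).round(0).tolist()) for d in search_frame(n,t)[:3]])
E
```

```text
scene {'fx': 386.277, 'fy': 386.277, 'cx': 282.419, 'cy': 204.654, 'origin': [1.42, 0.132, 0.894], 'rotation': [0.596, 0.261, 0.297, 0.699]} ['img', 'fx', 'fy', 'cx', 'cy', 'origin', 'rotation']
selector_grip [(0.33, [309.0, 217.0]), (0.24, [391.0, 213.0])]
tag [(0.68, [308.0, 206.0])]
rack [(0.81, [306.0, 219.0])]
stand [(0.72, [394.0, 211.0]), (0.68, [436.0, 218.0])]
jar [(0.97, [349.0, 275.0]), (0.68, [392.0, 266.0])]
tip_box [(0.62, [392.0, 265.0]), (0.35, [350.0, 274.0])]
spray [(0.86, [164.0, 174.0])]
console [(0.55, [216.0, 231.0])]
side {'fx': 395.8, 'fy': 395.8, 'cx': 282.371, 'cy': 208.227, 'origin': [0.333, -0.843, 0.7], 'rotation': [0.872, 0.463, -0.084, -0.132]} ['img', 'fx', 'fy', 'cx', 'cy', 'origin', 'rotation']
selector_grip [(0.79, [277.0, 258.0])]
tag [(0.85, [248.0, 210.0])]
rack []
stand [(0.89, [209.0, 180.0]), (0.71, [200.0, 166.0])]
jar [(0.66, [303.0, 184.0])]
tip_box [(0.65, [277.0, 174.0]), (0.32, [278.0, 261.0])]
spray [(0.81, [277.0, 365.0])]
console [(0.73, [306.0, 184.0]), (0.66, [309.0, 264.0]), (0.55, [276.0, 174.0])]
wrist {'fx': 373.901, 'fy': 373.901, 'cx': 281.05, 'cy': 211.813, 'origin': [0.676, 0.065, 0.374], 'rotation': [0.991, -0.131, 0.0, 0.001]} ['img', 'fx', 'fy', 'cx', 'cy', 'origin', 'rotation']
selector_grip [(0.5, [165.0, 370.0])]
tag [(0.92, [97.0, 76.0])]
rack [(0.92, [134.0, 79.0]), (0.38, [161.0, 367.0])]
stand [(0.33, [97.0, 78.0])]
jar []
tip_box []
spray []
console [(0.73, [262.0, 311.0])]
```

View pics/scene0.png

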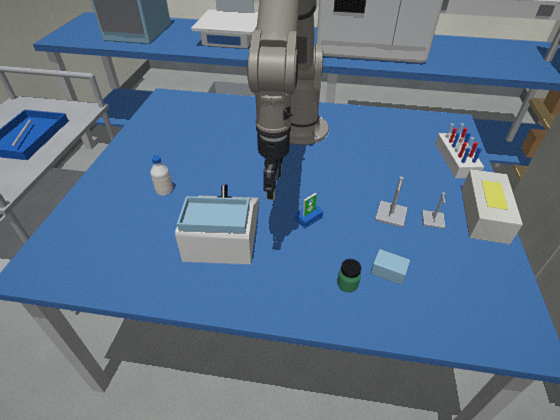

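View pics/side0.png

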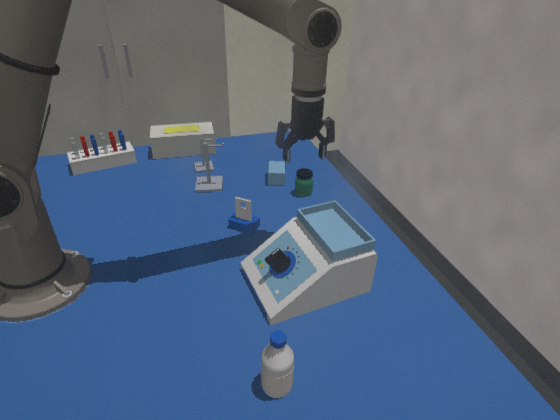

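The scene picture shows the console at (218,230), the tag and holder at (308,212), and the larger stand at (392,205). The smaller stand is at (435,215). In the side view the knob is at (278,260), the tag at (244,210), and the large stand at (208,165), its hook pointing right in the picture.

```bash
python3 - <<'E'
from h import *
np.set_printoptions(precision=4,suppress=True)
c=cam('scene');s=cam('side');w=cam('wrist')
z=lambda im,a,b,k: cv2.resize(im[b[0]:b[1],a[0]:a[1]],None,fx=k,fy=k,interpolation=cv2.INTER_CUBIC)
A=z(s['img'],(180,330),(130,310),2.0) 
a=z(s['img'],(180,320),(130,205),2.85);b=z(s['img'],(225,365),(190,315),2.85)[:356]
d=z(c['img'],(290,430),(170,230),2.85)
col=np.vstack([a,d]); 
W=cv2.resize(w['img'],(400,300))
can=np.zeros((600,800,3),np.uint8)
can[:a.shape[0],:399]=a[:,:399]; can[:356-60,400:799]=b[:296,:399]; can[a.shape[0]:a.shape[0]+d.shape[0],:399]=d[:,:399]; can[300:,400:]=W
cv2.imwrite('pics/mix1.png',can[:,:,::-1])
print('tag',tri((c,(309.5,206)),(s,(244,210))))
print('stand base',atz(c,(392,213),.012),atz(s,(209,184),.012))
print('small',atz(c,(434,218),.012),atz(s,(204,167),.012))
print('rack',atz(c,(311,215),.03),atz(w,(134,79),.03))
print('knob',atz(s,(278,260),.1))
print('bottle',atz(c,(163,190),0),'jar',atz(c,(349,285),0),'box',atz(c,(391,267),.05))
E
```

```text
tag (array([0.5348, 0.0902, 0.0554]), [0.0, 0.0])
stand base [0.4775 0.3572 0.012 ] [0.4704 0.3393 0.012 ]
small [0.4785 0.4903 0.012 ] [0.4726 0.4664 0.012 ]
rack [0.5484 0.0979 0.03  ] [0.5476 0.0925 0.03  ]
knob [ 0.5483 -0.1935  0.1   ]
bottle [ 0.4802 -0.4256  0.    ] jar [0.7739 0.228  0.    ] box [0.7325 0.3342 0.05  ]
```

View pics/mix1.png

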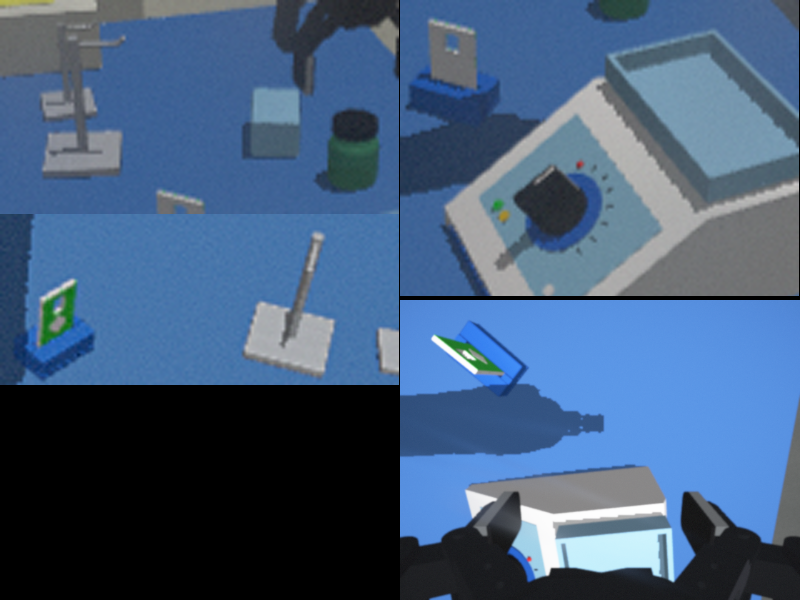

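```bash
python3 - <<'E'
from h import *
np.set_printoptions(precision=4,suppress=True)
w=cam('wrist')
a,b=atz(w,(94,262),0),atz(w,(343,234),0)
print(a,b,'yaw',np.degrees(np.arctan2(*(b-a)[1::-1])))
a,b=atz(w,(94,110),0.03),atz(w,(172,132),0.03)
x,r=T();print(x);print(r.as_matrix())
for yaw in (5,):
  for s in (1,-1):
    Z=R.from_euler('z',yaw,degrees=True)
    n=Z.apply([-np.sin(np.radians(35)),0,np.cos(np.radians(35))]);y=s*Z.apply([0,1,0]);M=np.c_[np.cross(y,-n),y,-n]
    print(s,goal(np.array([.54,-.19,.1])+.1*n,M))
E
```

```text
[ 0.4748 -0.0909  0.    ] [ 0.7406 -0.059   0.    ] yaw 6.850839725845075
[0.675  0.     0.2109]
[[ 0.  1.  0.]
 [ 1. -0. -0.]
 [-0.  0. -1.]]
1 (array([-0.195 , -0.1922,  0.029 ]), array([-28.9, -26.5, -91.7]))
-1 (array([-0.195 , -0.1922,  0.029 ]), array([-25.9,  28.3,  82.1]))
```

```bash
python3 -m crank '[{"delta_rot":[-3,3,8],"xyz":[-0.04,-0.05,-0.01],"fingers":-1},{"delta_rot":[-5,6,16],"xyz":[-0.08,-0.1,-0.01],"fingers":-1},{"delta_rot":[-8,9,25],"xyz":[-0.12,-0.14,0],"fingers":-1},{"delta_rot":[-11,12,33],"xyz":[-0.16,-0.17,0.01],"fingers":-1},{"delta_rot":[-13,14,41],"xyz":[-0.195,-0.192,0.02],"fingers":-1},{"delta_rot":[-16,17,50],"xyz":[-0.195,-0.192,0.029],"fingers":-1},{"delta_rot":[-18,20,58],"xyz":[-0.195,-0.192,0.029],"fingers":-1},{"delta_rot":[-21,23,66],"xyz":[-0.195,-0.192,0.029],"fingers":-1},{"delta_rot":[-23,25,74],"xyz":[-0.195,-0.192,0.029],"fingers":-1},{"delta_rot":[-26,28,82],"xyz":[-0.195,-0.192,0.029],"fingers":-1}]' 60
python3 - <<'E'
from h import *
c=cam('wrist','w1.png'); print(telemetry.get_obs()['q'],T()[0],T()[1].as_matrix().round(3)); print(c['origin'],c['rotation'])
E
```

```text
t: 2.55
eef_pos: [0.483, -0.1959, 0.1824]
tool_rot: [-0.011, 0.954, 0.078, 0.288]
contact_force: [1.2, -0.3, 0.9]
gripper_width: 0.998
grasp_force: 0.0
[ 0.36426024  0.08248432  0.11128074  2.34382541 -1.0054975   0.38385009
 -0.05576176] [ 0.48067683 -0.19445914  0.18077821] [[ 0.823  0.148  0.548]
 [ 0.134 -0.989  0.065]
 [ 0.551  0.02  -0.834]]
[ 0.44834031 -0.19757432  0.35414619] [ 0.75144373  0.11381644 -0.11231286 -0.64012808]
```

View pics/w1.png

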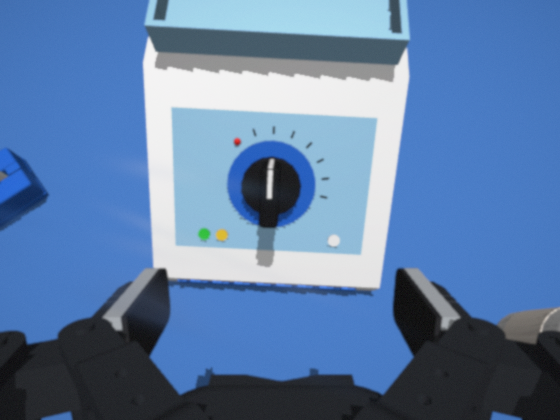

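The wrist view looks straight at the panel: blue ring centred at (271,185), bar top from (272,160) to (268,226), and red dot at (237,142). The LEDs are at (204,234), (222,235) and (334,240).

```bash
python3 - <<'E'
from h import *
np.set_printoptions(precision=4,suppress=True)
w=cam('wrist');s=cam('side')
P={}
for k,a,b in [('ring',(271.5,185),(283.6,263.7)),('red',(237,142),(288.2,247.5)),('green',(204,234),(259,261.9)),('yel',(222,235),(261.1,265.8)),('white',(334,240),(276.6,291.8))]:
    P[k],e=tri((w,a),(s,b)); print(k,P[k],e)
# plane from model: normal with yaw, solve for offset from points
X=np.array(list(P.values()))
# yaw from panel edges on the plane
def onplane(p,n,d):
    o,v=ray(w,p); return o+v*(d-o@n)/(v@n)
yaw=np.radians(6.8)
for it in range(4):
    n=np.array([-np.sin(.6109)*np.cos(yaw),-np.sin(.6109)*np.sin(yaw),np.cos(.6109)]); ds=X@n; d=ds.mean()
    c=[onplane(p,n,d) for p in[(175,108),(377,117),(361,254),(176,245)]]
    e=(c[0]-c[1])+(c[3]-c[2]); yaw=np.arctan2(-e[0],e[1])
print('yaw',np.degrees(yaw),'ds',ds,d,'panel mid',np.mean(c,0), [np.linalg.norm(c[i]-c[(i+1)%4]) for i in range(4)])
base=onplane((271.5,185),n,d)
t=[onplane(p,n,d+.045) for p in[(272,160),(269,226),(270.5,193)]]
print('ring ctr',base,'bar top',t,'len',np.linalg.norm(t[0]-t[1]),'axis check',t[2]-.045*n)
u=np.cross([-np.sin(yaw),np.cos(yaw),0],n) # upslope
l=np.array([-np.sin(yaw),np.cos(yaw),0])
v=t[0]-t[1];print('bar left-of-upslope deg',np.degrees(np.arctan2(v@l,v@u)))
r=onplane((237,142),n,d)-base;print('red left deg',np.degrees(np.arctan2(r@l,r@u)))
E
```

```text
ring [ 0.5653 -0.1765  0.0679] [0.0031, 0.0031]
red [ 0.5881 -0.1449  0.0877] [0.0018, 0.0018]
green [ 0.5201 -0.1251  0.0425] [0.0013, 0.0013]
yel [ 0.5215 -0.1404  0.0426] [0.0012, 0.0012]
white [ 0.5316 -0.2355  0.0438] [0.0013, 0.0013]
yaw 6.131497607711561 ds [-0.2559 -0.2546 -0.2542 -0.2539 -0.2528] -0.25429316988227685 panel mid [ 0.5624 -0.1771  0.0679] [np.float64(0.15724710041674445), np.float64(0.11533132557277438), np.float64(0.1603152615649879), np.float64(0.11446145970340402)]
ring ctr [ 0.5621 -0.1766  0.0677] bar top [array([ 0.559 , -0.1778,  0.1204]), array([ 0.52  , -0.1817,  0.0929]), array([ 0.54  , -0.1797,  0.107 ])] len 0.04783186792889119 axis check [ 0.5657 -0.1769  0.0702]
bar left-of-upslope deg -0.3782756182948919
red left deg 40.54772028341872
```

```bash
cat >> h.py <<'E'
yaw=np.radians(6.1); N=np.array([-np.sin(.6109)*np.cos(yaw),-np.sin(.6109)*np.sin(yaw),np.cos(.6109)]); L=np.array([-np.sin(yaw),np.cos(yaw),0]); B=np.array([.5635,-.1768,.069]); M0=np.c_[np.cross(-L,-N),-L,-N]
E
python3 -c "
from h import *
print(goal(B+.1*N,M0),goal(B+.016*N,M0))"
```

```text
(array([ 0.0049, -0.0082,  0.0397]), array([-0.7,  1.7,  3.6])) (array([ 0.0074, -0.0072,  0.1237]), array([-0.7,  1.7,  3.6]))
```

```bash
python3 -m crank '[{"delta_rot":[-0.7,1.7,3.6],"xyz":[0.005,-0.008,0.02],"fingers":-1},{"delta_rot":[-0.7,1.7,3.6],"xyz":[0.005,-0.008,0.04],"fingers":-1},{"delta_rot":[-0.7,1.7,3.6],"xyz":[0.006,-0.008,0.06],"fingers":-1},{"delta_rot":[-0.7,1.7,3.6],"xyz":[0.006,-0.008,0.08],"fingers":-1},{"delta_rot":[-0.7,1.7,3.6],"xyz":[0.007,-0.007,0.1],"fingers":-1},{"delta_rot":[-0.7,1.7,3.6],"xyz":[0.0074,-0.0072,0.115],"fingers":-1},{"delta_rot":[-0.7,1.7,3.6],"xyz":[0.0074,-0.0072,0.1237],"fingers":-1},{"delta_rot":[-0.7,1.7,3.6],"xyz":[0.0074,-0.0072,0.1237],"fingers":-1}]' 60
python3 - <<'E'
from h import *
c=cam('wrist','w2.png'); print(goal(B+.016*N,M0),telemetry.get_obs()['q'])
E
```

```text
t: 3.5
eef_pos: [0.5594, -0.187, 0.1005]
tool_rot: [-0.025, 0.956, 0.054, 0.288]
contact_force: [-0.9, -0.8, 0.2]
gripper_width: 1.002
grasp_force: 0.0
(array([-0.0131, -0.009 ,  0.0138]), array([-1.1,  1.5, -0. ])) [ 0.66377074  0.36091211 -0.32927189  2.2478123  -1.36418901  0.17068452
  0.2427432 ]
```

View pics/w2.png

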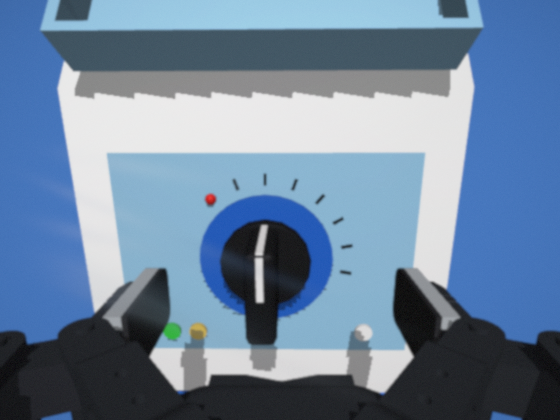

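```bash
cat > k.py <<'E'
from h import *
from scipy.optimize import least_squares
Rz=lambda a:R.from_euler('z',a);Ry=lambda a:R.from_euler('y',a)
def fk(q,p,full=False):
    h,a,b,c,e,f=p
    r=Rz(q[0]);x=np.array([0,0,h]); r=r*Ry(q[1])*Rz(q[2]); x=x+r.apply([e,0,a]); r=r*Ry(q[3])*Rz(q[4]); x=x+r.apply([-e,0,b]); r=r*Ry(q[5])*Rz(q[6]); x=x+r.apply([f,0,c]); return x,r
D=[([-0.108,0.477,0.022,1.555,-0.011,1.109,-0.083],[.675,0,.2109],None),
([0.36426024,0.08248432,0.11128074,2.34382541,-1.0054975,0.38385009,-0.05576176],[0.48067683,-0.19445914,0.18077821],None)]
E
python3 - <<'E'
from k import *
np.set_printoptions(precision=4,suppress=True)
o=telemetry.get_obs(); D.append((o['q'],o['eef_pos'],None))
f=lambda p:np.concatenate([fk(q,p)[0]-x for q,x,_ in D])
s=least_squares(f,[.33,.4,.4,.2,0,0]);print(s.x,s.fun)
s2=least_squares(lambda p:f([*p,0,0]),[.33,.4,.4,.2]);print(s2.x,s2.fun)
x,r=fk(o['q'],s.x);print((r.inv()*T()[1]).as_matrix()); print(o['q'],o['eef_pos'])
x,r=fk(D[0][0],s.x);print(r.as_matrix())
E
```

```text
[ 0.1696  0.7915  0.7995  0.2037 -0.1849  0.176 ] [-0.0216 -0.0781  0.0217 -0.0294  0.0184 -0.0502  0.0388  0.0047  0.0286]
[0.5862 0.315  0.4108 0.4927] [-0.1642 -0.0462 -0.0203  0.0518  0.2974 -0.0016  0.0139  0.2538  0.0219]
[[-0.1751  0.9722 -0.1552]
 [-0.9844 -0.1751  0.0138]
 [-0.0138  0.1552  0.9878]]
[ 0.6638  0.3609 -0.3293  2.2478 -1.3642  0.1707  0.2427] [ 0.5587 -0.1866  0.1006]
[[-1.      0.0006  0.0007]
 [ 0.0006  1.      0.0002]
 [-0.0007  0.0002 -1.    ]]
```

```bash
python3 - <<'E'
from k import *
import itertools
np.set_printoptions(precision=4,suppress=True)
o=telemetry.get_obs()
T0=np.array([[0,1,0],[1,0,0],[0,0,-1]]);T1=np.array([[.823,.148,.548],[.134,-.989,.065],[.551,.02,-.834]]);T2=T()[1].as_matrix()
Q=[D[0][0],D[1][0],o['q']];res=[]
ax='zyzyzyz'
for sg in itertools.product([1,-1],repeat=7):
  for axes in ('zyzyzyz','zyzyzxz'):
    Fs=[R.from_euler('z',0)]*3
    Fs=[]
    for q in Q:
        r=R.identity()
        for s,a,v in zip(sg,axes,q): r=r*R.from_euler(a,s*v)
        Fs.append(r)
    C=[f.inv()*R.from_matrix(t) for f,t in zip(Fs,(T0,T1,T2))]
    # allow base yaw? compare constants
    e=max((C[0].inv()*c).magnitude() for c in C[1:]); res.append((e,sg,axes,(Fs[0]).as_matrix()[2,2]))
for r in sorted(res,key=lambda r:r[0])[:6]: print(r)
E
```

```text
(0.0010997477413847074, (-1, 1, -1, 1, -1, 1, -1), 'zyzyzyz', np.float64(-0.9999997122681763))
(0.6520477323817541, (-1, 1, -1, 1, -1, 1, 1), 'zyzyzyz', np.float64(-0.9999997122681764))
(0.6531220154361566, (-1, 1, -1, -1, 1, 1, 1), 'zyzyzxz', np.float64(0.21110506171491678))
(0.6904719423438604, (-1, 1, 1, 1, -1, 1, -1), 'zyzyzyz', np.float64(-0.9998007960596217))
(0.7015791203436778, (-1, 1, 1, -1, 1, 1, 1), 'zyzyzxz', np.float64(0.1930224993934555))
(0.8686425258044272, (-1, 1, 1, -1, 1, 1, -1), 'zyzyzxz', np.float64(0.1930224993934555))
```

```bash
cat > k.py <<'E'
from h import *
from scipy.optimize import least_squares
SG=[-1,1,-1,1,-1,1,-1]
C=R.from_matrix([[0,-1,0],[1,0,0],[0,0,1]])
def fk(q,p):
    h,a,b,c,a1,b1,ly=p
    v=[R.from_euler(k,s*t) for k,s,t in zip('zyzyzyz',SG,q)]
    r=v[0]*v[1]*v[2];x=np.array([0,0,h])+r.apply([a1,0,a]); r=r*v[3]*v[4]; x=x+r.apply([b1,ly,b]); r=r*v[5]*v[6]
    return x+r.apply([0,0,c]), r*C
D=[([-0.108,0.477,0.022,1.555,-0.011,1.109,-0.083],[.675,0,.2109]),
([0.36426024,0.08248432,0.11128074,2.34382541,-1.0054975,0.38385009,-0.05576176],[0.48067683,-0.19445914,0.18077821]),
([0.66377074,0.36091211,-0.32927189,2.2478123,-1.36418901,0.17068452,0.2427432],[0.5587,-.1866,.1006])]
E
python3 - <<'E'
from k import *
np.set_printoptions(precision=4,suppress=True)
f=lambda p:np.concatenate([fk(q,p)[0]-x for q,x in D])
s=least_squares(f,[.33,.4,.4,.2,0,0,0]);print(s.x,s.fun)
s2=least_squares(lambda p:f([*p,0,0,0]),[.33,.4,.4,.2]);print(s2.x,s2.fun)
print((fk(D[0][0],s.x)[1]).as_matrix())
E
```

```text
[ 0.2505  0.5586  0.3675  0.379   0.0733 -0.047  -0.0614] [-0.0009  0.001   0.0018 -0.0031  0.0013  0.0101  0.003   0.0033 -0.0119]
[0.193  0.5732 0.4825 0.2685] [ 0.0174  0.0643  0.0081 -0.0095  0.0474 -0.0046  0.0007  0.0393 -0.0036]
[[-0.0006  1.      0.0007]
 [ 1.      0.0006 -0.0002]
 [-0.0002  0.0007 -1.    ]]
```

```bash
cat >> k.py <<'E'
P=[0.2505,0.5586,0.3675,0.379,0.0733,-0.047,-0.0614]
lo=np.array([-2.96,-.34,-1.41,.24,-1.37,.17,-2.96]);hi=np.array([2.96,2.1,1.46,2.44,4.51,1.92,2.96])
def ik(x,M,q0,P=P):
    Rm=R.from_matrix(M)
    f=lambda q:(lambda y:np.r_[(y[0]-x)*10,(y[1].inv()*Rm).as_rotvec(),1e-2*(q-q0)])(fk(q,P))
    s=least_squares(f,np.clip(q0,lo+.02,hi-.02),bounds=(lo,hi)); return s.x,np.linalg.norm(s.fun[:6])
E
python3 - <<'E'
from k import *
np.set_printoptions(precision=2,suppress=True)
rng=np.random.default_rng(0)
for th in (0,180):
    M=M0@R.from_euler('z',th,degrees=True).as_matrix(); best=[]
    for i in range(60):
        q,e=ik(B+.016*N,M,rng.uniform(lo,hi))
        if e<.01: best.append((np.min(np.r_[q-lo,hi-q]),q))
    best.sort(key=lambda b:-b[0]); print(th,len(best))
    for m,q in best[:6]: print(round(m,2),q)
E
```

```text
0 24
0.01 [ 1.38  0.68 -0.96  2.43  2.59  0.24  2.93]
0.0 [ 1.35  0.64 -0.9   2.4   2.75  0.17  2.76]
0.0 [-0.4   1.02  1.46  2.25  4.51  1.38  0.46]
0.0 [ 1.39  0.69 -0.97  2.44  2.56  0.25  2.96]
0.0 [-0.4   1.02  1.46  2.25  4.51  1.38  0.46]
0.0 [-0.4   0.99  1.44  2.25  4.51  1.35  0.46]
180 17
0.02 [ 1.37  0.66 -0.93  2.42  2.67  0.2  -0.3 ]
0.01 [ 1.38  0.68 -0.96  2.43  2.59  0.24 -0.22]
0.0 [ 1.39  0.69 -0.97  2.44  2.56  0.25 -0.18]
0.0 [-0.4   0.99  1.43  2.25  4.51  1.34 -2.68]
0.0 [ 1.35  0.63 -0.89  2.4   2.77  0.17 -0.4 ]
0.0 [-0.4   0.98  1.43  2.25  4.51  1.33 -2.68]
```

```bash
cat >> k.py <<'E'
U=np.cross(L,N)
def pose(phi,dl,s=-1,h=.036,back=0):
    phi,dl=np.radians([phi,dl]); b=np.cos(phi)*U-np.sin(phi)*L; z=-(N*np.cos(dl)+b*np.sin(dl)); y=s*np.cross(N,b); 
    return B+h*N+(.019-back)*z, np.c_[np.cross(y,z),y,z]
E
python3 - <<'E'
from k import *
np.set_printoptions(precision=2,suppress=True)
print(np.cross(N,U),L)
rng=np.random.default_rng(0)
seeds=rng.uniform(lo,hi,(25,7))
for s in (-1,1):
  for dl in (10,20,30):
    for phi in (-40,0,40):
        best=(-1,None)
        for q0 in seeds:
            q,e=ik(*pose(phi,dl,s),q0)
            m=np.min(np.r_[q-lo,hi-q])
            if e<.01 and m>best[0]: best=(m,q)
        print(s,dl,phi,best)
E
```

```text
[-0.11  0.99  0.  ] [-0.11  0.99  0.  ]
-1 10 -40 (np.float64(1.8034462812011043e-10), array([ 1.16,  0.51, -0.78,  2.44,  2.27,  0.22, -2.52]))
-1 10 0 (np.float64(0.17656644002849273), array([ 0.03,  0.39,  0.35,  2.21, -1.12,  0.35, -0.11]))
-1 10 40 (np.float64(0.18407337467261795), array([ 0.43,  0.37, -0.05,  2.2 , -1.03,  0.35, -0.8 ]))
-1 20 -40 (np.float64(0.030227580756388983), array([-0.65,  0.73,  1.18,  2.18, -1.34,  0.59,  0.59]))
-1 20 0 (np.float64(0.3406323264029316), array([-0.3 ,  0.52,  0.75,  2.1 , -0.92,  0.59, -0.36]))
-1 20 40 (np.float64(0.3549398277273905), array([ 0.35,  0.43,  0.07,  2.09, -0.76,  0.58, -1.04]))
-1 30 -40 (np.float64(0.28908128433032276), array([-0.73,  0.75,  1.11,  2.15, -0.96,  0.48,  0.13]))
-1 30 0 (np.float64(0.4321682143249177), array([-0.45,  0.73,  1.03,  1.95, -0.88,  0.9 , -0.43]))
-1 30 40 (np.float64(0.5017070137425992), array([ 0.32,  0.5 ,  0.13,  1.94, -0.62,  0.82, -1.17]))
1 10 -40 (np.float64(3.0291553709815844e-09), array([ 0.01,  0.36,  0.3 ,  2.26, -1.31,  0.17, -2.41]))
1 10 0 (np.float64(1.9531569694919426e-08), array([ 1.24,  0.55, -0.88,  2.44,  1.81,  0.17,  0.41]))
1 10 40 (np.float64(0.11629023125573412), array([ 0.02,  0.45,  0.52,  2.16, -1.25,  0.59,  2.55]))
1 20 -40 (np.float64(7.624697187513796e-08), array([ 0.68,  0.37, -0.34,  2.44,  1.85,  0.17,  0.87]))
1 20 0 (np.float64(0.30512223844171293), array([-0.16,  0.45,  0.53,  2.13, -0.75,  0.48,  2.62]))
1 20 40 (np.float64(0.3557835991322169), array([ 0.34,  0.43,  0.08,  2.08, -0.76,  0.58,  2.1 ]))
1 30 -40 (np.float64(0.06345639776866596), array([ 1.07,  0.87, -1.33,  2.38,  1.54,  1.15,  0.99]))
1 30 0 (np.float64(0.42104079312604314), array([-0.24,  0.53,  0.62,  2.02, -0.55,  0.67,  2.41]))
1 30 40 (np.float64(0.4996705981596403), array([ 0.34,  0.5 ,  0.11,  1.94, -0.61,  0.81,  1.96]))
```

```bash
python3 -c "
from k import *
print(goal(*pose(0,22,back=.07)),goal(*pose(0,22,back=0)))"
```

```text
(array([ 0.0043, -0.0103, -0.054 ]), array([ -1.1, -20.5,   0.2])) (array([-0.0202, -0.009 ,  0.0116]), array([ -1.1, -20.5,   0.2]))
```

```bash
python3 -m crank '[{"delta_rot":[0,0,0],"xyz":[0,-0.003,-0.03],"fingers":-1},{"delta_rot":[-0.5,-7,0],"xyz":[0.002,-0.006,-0.054],"fingers":-1},{"delta_rot":[-1,-14,0.1],"xyz":[0.004,-0.01,-0.054],"fingers":-1},{"delta_rot":[-1.1,-20.5,0.2],"xyz":[0.0043,-0.0103,-0.054],"fingers":-1},{"delta_rot":[-1.1,-20.5,0.2],"xyz":[0.0043,-0.0103,-0.054],"fingers":-1},{"delta_rot":[-1.1,-20.5,0.2],"xyz":[0.0043,-0.0103,-0.054],"fingers":-1}]'
python3 - <<'E'
from k import *
np.set_printoptions(precision=4,suppress=True)
print(goal(*pose(0,22,back=0)),telemetry.get_obs()['q'],fk(telemetry.get_obs()['q'],P)[0]-T()[0])
E
```

```text
t: 4.15
eef_pos: [0.5306, -0.1809, 0.1498]
tool_rot: [-0.005, 0.992, 0.052, 0.112]
contact_force: [0.7, 2.3, -0.7]
gripper_width: 0.998
grasp_force: 0.0
(array([ 0.0008, -0.0008,  0.0718]), array([ 0.2,  0.2, -0.1])) [-0.0244  0.2693  0.3417  2.0745 -0.3001  0.6246 -0.9422] [ 0.013  -0.0052  0.0254]
```

```bash
python3 -m crank '[{"delta_rot":[0,0,0],"xyz":[0,0,0.02],"fingers":-1},{"delta_rot":[0,0,0],"xyz":[0.001,-0.001,0.04],"fingers":-1},{"delta_rot":[0,0,0],"xyz":[0.001,-0.001,0.06],"fingers":-1},{"delta_rot":[0,0,0],"xyz":[0.001,-0.001,0.071],"fingers":-1},{"delta_rot":[0,0,0],"xyz":[0.001,-0.001,0.071],"fingers":-1}]'
python3 - <<'E'
from k import *
np.set_printoptions(precision=4,suppress=True)
print(goal(*pose(0,22,back=0)),telemetry.get_obs()['q'])
c=cam('wrist','w3.png')
E
```

```text
t: 4.65
eef_pos: [0.5466, -0.177, 0.0782]
tool_rot: [-0.007, 0.992, 0.052, 0.112]
contact_force: [-0.9, 0.0, -0.6]
gripper_width: 1.002
grasp_force: 0.0
(array([ 0.0008,  0.0016, -0.0017]), array([-0.1,  0.1, -0.1])) [ 0.0366  0.4034  0.2649  2.0923 -0.4105  0.4823 -0.8474]
```

View pics/w3.png

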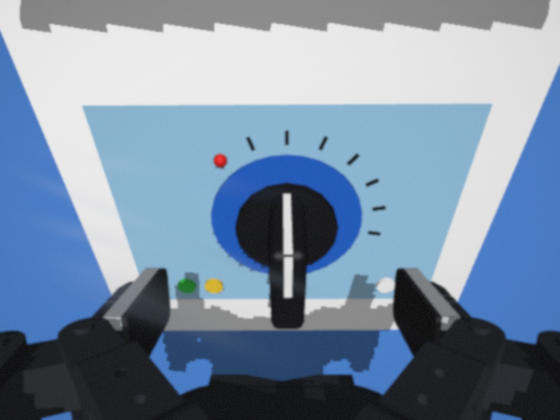

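The bar stands upright at column 287, between the fingers. The pointer is on the second tick after the red dot, so the knob is two clicks from the stop.

```bash
cat >> k.py <<'E'
def rel(a,b):
    (x,M),(y,K)=a,b; return (M.T@(y-x)).round(4).tolist(), R.from_matrix(M.T@K).as_rotvec(degrees=True).round(1).tolist()
E
python3 - <<'E'
from k import *
print(goal(*pose(0,28)))
a=pose(0,28)
for f in (-8,-16,-24,-32,-40,-46): print(f,rel(a,pose(f,28)))
E
```

```text
(array([-0.0018,  0.001 , -0.001 ]), array([-0. , -6. , -0.1]))
-8 ([0.0001, 0.0012, -0.0], [-3.8, 0.0, -7.1])
-16 ([0.0003, 0.0025, -0.0002], [-7.5, 0.0, -14.1])
-24 ([0.0007, 0.0036, -0.0004], [-11.3, 0.0, -21.2])
-32 ([0.0012, 0.0047, -0.0006], [-15.0, 0.0, -28.3])
-40 ([0.0018, 0.0057, -0.001], [-18.8, 0.0, -35.3])
-46 ([0.0024, 0.0064, -0.0013], [-21.6, 0.0, -40.6])
```

```bash
python3 -m crank '[{"delta_rot":[0,-6,0],"xyz":[-0.002,0.001,-0.001],"fingers":-1},{"delta_rot":[0,-6,0],"xyz":[-0.002,0.001,-0.001],"fingers":0},{"delta_rot":[0,-6,0],"xyz":[-0.002,0.001,-0.001],"fingers":1},{"delta_rot":[0,-6,0],"xyz":[-0.002,0.001,-0.001],"fingers":1},{"delta_rot":[0,-6,0],"xyz":[-0.002,0.001,-0.001],"fingers":1},{"delta_rot":[0,-6,0],"xyz":[-0.002,0.001,-0.001],"fingers":1},{"delta_rot":[0,-6,0],"xyz":[-0.002,0.001,-0.001],"fingers":1},{"delta_rot":[0,-6,0],"xyz":[-0.002,0.001,-0.001],"fingers":1}]' 40
python3 - <<'E'
from k import *
o=telemetry.get_obs();print(goal(*pose(0,28)),o['q'],o['torque'])
E
```

```text
t: 5.5
eef_pos: [0.5449, -0.1796, 0.0799]
tool_rot: [-0.004, 0.997, 0.051, 0.061]
contact_force: [-3.9, -1.2, 6.1]
gripper_width: 0.151
grasp_force: 42.4
(array([ 0.0005, -0.0008,  0.0003]), array([-0. ,  0. , -0.2])) [-0.03646344  0.43960756  0.34068615  2.02224113 -0.32978985  0.61281572
 -0.93995399] [-0.26758571  0.77341403  0.0242733 ]
```

```bash
python3 -m crank '[{"delta_rot":[-3.8,0,-7.1],"xyz":[0.0001,0.0012,0],"fingers":1},{"delta_rot":[-7.5,0,-14.1],"xyz":[0.0003,0.0025,-0.0002],"fingers":1},{"delta_rot":[-11.3,0,-21.2],"xyz":[0.0007,0.0036,-0.0004],"fingers":1},{"delta_rot":[-15,0,-28.3],"xyz":[0.0012,0.0047,-0.0006],"fingers":1},{"delta_rot":[-18.8,0,-35.3],"xyz":[0.0018,0.0057,-0.001],"fingers":1},{"delta_rot":[-20.2,0,-38],"xyz":[0.002,0.006,-0.0011],"fingers":1},{"delta_rot":[-20.2,0,-38],"xyz":[0.002,0.006,-0.0011],"fingers":1},{"delta_rot":[-20.2,0,-38],"xyz":[0.002,0.006,-0.0011],"fingers":1}]'
python3 - <<'E'
from k import *
o=telemetry.get_obs();print(goal(*pose(-40,28)),o['q'],o['torque'])
x,r=T();y=-r.as_matrix()[:,1]; print('phi',np.degrees(np.arctan2(-(np.cross(y,N))@L,np.cross(y,N)@U)), 'mom about N',np.array(o['torque'])@N)
c=cam('wrist','w4.png')
E
```

```text
t: 6.3
eef_pos: [0.548, -0.1866, 0.0817]
tool_rot: [0.189, 0.912, 0.358, 0.067]
contact_force: [-0.4, -5.7, 3.1]
gripper_width: 0.149
grasp_force: 47.0
(array([ 0.0013, -0.0022, -0.    ]), array([1.5, 0.1, 2.2])) [-0.41716356  0.42393169  0.56803926  2.2033087   0.19918849  0.28705863
 -0.92937012] [-0.46112204  0.09847456 -1.11694038]
phi -42.64919102433678 mom about N -0.6579198627044228
```

View pics/w4.png

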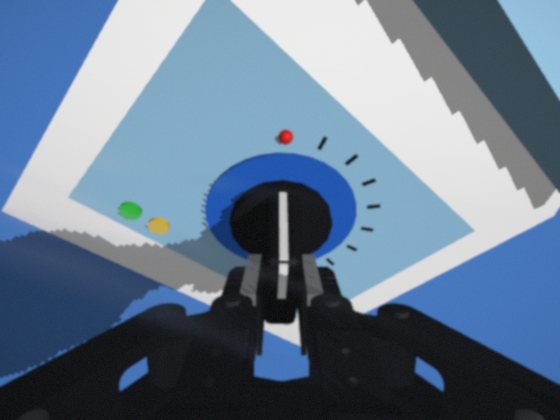

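The pointer (283,195) sits at the red dot (286,137), and the moment about the axis shows the stop. Now turn 80° clockwise.

```bash
python3 - <<'E'
from k import *
a=pose(-43,28)
for f in (-36,-28,-20,-12,-4,4): print(f,rel(a,pose(f,28)))
a=pose(4,28)
for f in (12,20,28,36,40): print(f,rel(a,pose(f,28)))
E
```

```text
-36 ([0.0001, -0.0011, -0.0], [3.3, -0.0, 6.2])
-28 ([0.0003, -0.0023, -0.0001], [7.0, -0.0, 13.2])
-20 ([0.0006, -0.0035, -0.0003], [10.8, 0.0, 20.3])
-12 ([0.0011, -0.0046, -0.0006], [14.6, -0.0, 27.4])
-4 ([0.0018, -0.0056, -0.0009], [18.3, 0.0, 34.4])
4 ([0.0025, -0.0065, -0.0013], [22.1, 0.0, 41.5])
12 ([0.0001, -0.0012, -0.0], [3.8, -0.0, 7.1])
20 ([0.0003, -0.0025, -0.0002], [7.5, -0.0, 14.1])
28 ([0.0007, -0.0036, -0.0004], [11.3, -0.0, 21.2])
36 ([0.0012, -0.0047, -0.0006], [15.0, -0.0, 28.3])
40 ([0.0015, -0.0052, -0.0008], [16.9, -0.0, 31.8])
```

```bash
python3 -m crank '[{"delta_rot":[3.3,0,6.2],"xyz":[0.0001,-0.0011,0],"fingers":1},{"delta_rot":[7,0,13.2],"xyz":[0.0003,-0.0023,-0.0001],"fingers":1},{"delta_rot":[10.8,0,20.3],"xyz":[0.0006,-0.0035,-0.0003],"fingers":1},{"delta_rot":[14.6,0,27.4],"xyz":[0.0011,-0.0046,-0.0006],"fingers":1},{"delta_rot":[18.3,0,34.4],"xyz":[0.0018,-0.0056,-0.0009],"fingers":1},{"delta_rot":[22.1,0,41.5],"xyz":[0.0025,-0.0065,-0.0013],"fingers":1},{"delta_rot":[22.1,0,41.5],"xyz":[0.0025,-0.0065,-0.0013],"fingers":1}]'
python3 -m crank '[{"delta_rot":[3.8,0,7.1],"xyz":[0.0001,-0.0012,0],"fingers":1},{"delta_rot":[7.5,0,14.1],"xyz":[0.0003,-0.0025,-0.0002],"fingers":1},{"delta_rot":[11.3,0,21.2],"xyz":[0.0007,-0.0036,-0.0004],"fingers":1},{"delta_rot":[15,0,28.3],"xyz":[0.0012,-0.0047,-0.0006],"fingers":1},{"delta_rot":[16.9,0,31.8],"xyz":[0.0015,-0.0052,-0.0008],"fingers":1},{"delta_rot":[16.9,0,31.8],"xyz":[0.0015,-0.0052,-0.0008],"fingers":1},{"delta_rot":[16.9,0,31.8],"xyz":[0.0015,-0.0052,-0.0008],"fingers":1}]'
python3 - <<'E'
from k import *
o=telemetry.get_obs();print(goal(*pose(40,28)),o['q'],o['torque'])
x,r=T();y=-r.as_matrix()[:,1]; print('phi',np.degrees(np.arctan2(-(np.cross(y,N))@L,np.cross(y,N)@U)), 'mom about N',np.array(o['torque'])@N)
E
```

```text
t: 7.05
eef_pos: [0.5447, -0.179, 0.0799]
tool_rot: [-0.024, 0.998, 0.02, 0.06]
contact_force: [-5.2, 0.8, 11.5]
gripper_width: 0.152
grasp_force: 43.8
t: 7.75
eef_pos: [0.5461, -0.1727, 0.0813]
tool_rot: [-0.182, 0.952, -0.242, 0.048]
contact_force: [-5.7, 0.5, 9.6]
gripper_width: 0.151
grasp_force: 43.5
(array([0.0003, 0.0002, 0.0004]), array([-0.1,  0. , -0.1])) [ 0.21635951  0.50061726  0.26404971  1.96772791 -0.72971149  0.81051651
 -1.07456264] [0.30117844 0.77833982 0.31894943]
phi 40.13123248975873 mom about N 0.042039840482084354
```

```bash
python3 -m crank '[{"delta_rot":[0,0,0],"xyz":[0,0,0],"fingers":-1},{"delta_rot":[0,0,0],"xyz":[0,0,0],"fingers":-1},{"delta_rot":[0,0,0],"xyz":[0,0,0],"fingers":-1},{"delta_rot":[0,0,0],"xyz":[0,0,0],"fingers":-1},{"delta_rot":[0,0,0],"xyz":[0,0,0],"fingers":-1},{"delta_rot":[0,0,0],"xyz":[0,0,-0.03],"fingers":-1},{"delta_rot":[0,0,0],"xyz":[0,0,-0.07],"fingers":-1},{"delta_rot":[0,0,0],"xyz":[0,0,-0.11],"fingers":-1},{"delta_rot":[0,0,0],"xyz":[0,0,-0.14],"fingers":-1},{"delta_rot":[0,0,0],"xyz":[0,0,-0.14],"fingers":-1}]'
python3 - <<'E'
from k import *
print(T()[0],T()[1].as_matrix().round(3),telemetry.get_obs()['q'])
c=cam('wrist','w5.png')
E
```

```text
t: 8.75
eef_pos: [0.5227, -0.2217, 0.2151]
tool_rot: [-0.181, 0.952, -0.243, 0.052]
contact_force: [-0.2, 0.0, 0.5]
gripper_width: 0.998
grasp_force: 0.0
[ 0.52270215 -0.22174159  0.21512428] [[ 0.876 -0.444  0.186]
 [-0.482 -0.816  0.319]
 [ 0.01  -0.369 -0.929]] [ 0.22322668  0.32993541  0.36801555  1.86211839 -0.57348459  1.06572491
 -1.18997374]
```

View pics/w5.png

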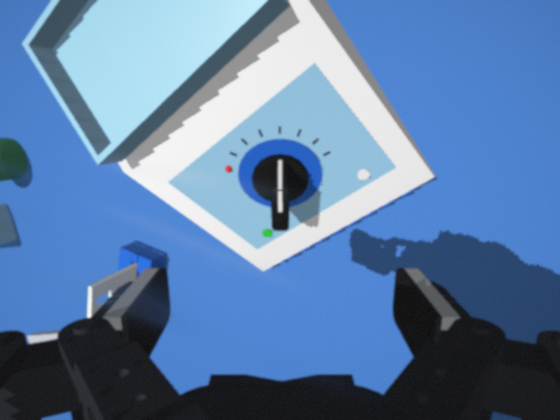

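The pointer (280,160) is on the fourth tick after the red dot, tick (280,129), so the knob is set. Next is the tag.

```bash
python3 - <<'E'
from k import *
np.set_printoptions(precision=4,suppress=True)
w=dict(fx=373.901,fy=373.901,cx=281.05,cy=211.813,origin=np.array([.676,.065,.374]),rotation=np.array([.991,-.131,0,.001]))
a,b=atz(w,(45,53),.096),atz(w,(144,105),.096); print('tag top',a,b,np.linalg.norm(a-b),'yaw of normal',np.degrees(np.arctan2(*(a-b)[1::-1]))-90)
c=cam('scene');s=cam('side')
print('hook tip',tri((c,(399.5,182.6)),(s,(222.8,144)))); print('post',atz(s,(205.3,140),.158),atz(c,(401.2,178),.158))
x,r=T(); print(r.as_matrix())
th=np.radians(-30+0)
for yawt in (0,30,45,60): 
    th=np.radians(yawt); y=np.array([-np.sin(th),np.cos(th),0]); 
    for s in (1,-1): 
        Y=s*y; M=np.c_[np.cross(Y,[0,0,-1]),Y,[0,0,-1]]; print(yawt,s,goal([.52,.05,.3],M))
E
```

```text
tag top [0.5127 0.1035 0.096 ] [0.5779 0.0691 0.096 ] 0.07373315880230093 yaw of normal 62.16363106581329
hook tip (array([0.5203, 0.3401, 0.1632]), [0.0105, 0.0105])
post [0.4754 0.3748 0.158 ] [0.4759 0.3549 0.158 ]
[[ 0.8781 -0.4439  0.1782]
 [-0.4784 -0.8162  0.3241]
 [ 0.0016 -0.3699 -0.9291]]
0 1 (array([-0.1289, -0.251 ,  0.0031]), array([ -7.4,  28.6, 149.1]))
0 -1 (array([-0.1289, -0.251 ,  0.0031]), array([-21.2,  -5.5, -28.2]))
30 1 (array([-0.1289, -0.251 ,  0.0031]), array([-13. ,  22.9, 119.7]))
30 -1 (array([-0.1289, -0.251 ,  0.0031]), array([-19.7, -11.2, -57.8]))
45 1 (array([-0.1289, -0.251 ,  0.0031]), array([-15.1,  20.1, 105. ]))
45 -1 (array([-0.1289, -0.251 ,  0.0031]), array([-18.6, -14. , -72.6]))
60 1 (array([-0.1289, -0.251 ,  0.0031]), array([-16.9,  17.2,  90.2]))
60 -1 (array([-0.1289, -0.251 ,  0.0031]), array([-17.1, -16.8, -87.4]))
```

```bash
python3 -m crank '[{"delta_rot":[-2,-1,-7],"xyz":[-0.01,-0.04,-0.02],"fingers":-1},{"delta_rot":[-5,-3,-14],"xyz":[-0.04,-0.08,-0.02],"fingers":-1},{"delta_rot":[-7,-4,-21],"xyz":[-0.06,-0.12,-0.015],"fingers":-1},{"delta_rot":[-10,-6,-29],"xyz":[-0.08,-0.16,-0.01],"fingers":-1},{"delta_rot":[-12,-7,-36],"xyz":[-0.1,-0.2,0],"fingers":-1},{"delta_rot":[-15,-8,-43],"xyz":[-0.12,-0.24,0],"fingers":-1},{"delta_rot":[-17,-10,-50],"xyz":[-0.129,-0.251,0.003],"fingers":-1},{"delta_rot":[-19.7,-11.2,-57.8],"xyz":[-0.129,-0.251,0.003],"fingers":-1},{"delta_rot":[-19.7,-11.2,-57.8],"xyz":[-0.129,-0.251,0.003],"fingers":-1},{"delta_rot":[-19.7,-11.2,-57.8],"xyz":[-0.129,-0.251,0.003],"fingers":-1}]'
python3 - <<'E'
from k import *
import pickle
print(T()[0],T()[1].as_matrix().round(3),telemetry.get_obs()['q'])
c=cam('wrist','w6.png');pickle.dump(c,open('w6.pkl','wb'))
for t in ('tag','rack','stand'): print(t,[(d['score'],d['pixel'],int(d['pixels'].sum())) for d in cut_out('wrist',t)[:3]])
E
```

```text
t: 9.9
eef_pos: [0.5195, 0.0495, 0.2992]
tool_rot: [-0.0, 0.966, 0.257, -0.001]
contact_force: [-0.2, -0.5, -0.5]
gripper_width: 0.997
grasp_force: 0.0
[0.51953271 0.04948766 0.29921653] [[ 0.868  0.497 -0.002]
 [ 0.497 -0.868  0.   ]
 [-0.002 -0.002 -1.   ]] [-0.28999748  0.1463062   0.08584573  1.80865335 -0.01441942  1.18934317
 -1.25059102]
tag [(0.6, [252.6, 144.8], 581)]
rack [(0.81, [256.8, 137.9], 2626)]
stand [(0.91, [30.2, 69.4], 6147), (0.43, [252.9, 143.7], 547)]
```

View pics/w6.png

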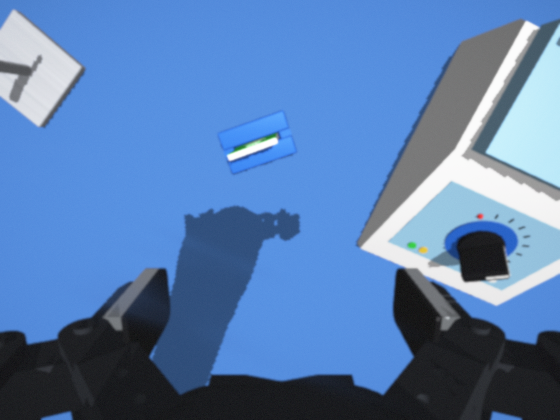

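The tag's white top edge runs from (228,156) to (278,142), green on the upper side. The holder is at (257,140), and the large stand's base is at the upper left.

```bash
python3 - <<'E'
from k import *
Y=np.array([0,-1,0]);M=np.c_[np.cross(Y,[0,0,-1]),Y,[0,0,-1]]; print(goal([.43,.22,.3],M))
E
```

```text
(array([ 0.007 , -0.194 ,  0.0002]), array([-0. ,  0. , 29.7]))
```

```bash
python3 -m crank '[{"delta_rot":[0,0,7],"xyz":[0.007,-0.04,0],"fingers":-1},{"delta_rot":[0,0,14],"xyz":[0.007,-0.08,0],"fingers":-1},{"delta_rot":[0,0,21],"xyz":[0.007,-0.12,0],"fingers":-1},{"delta_rot":[0,0,28],"xyz":[0.007,-0.16,0],"fingers":-1},{"delta_rot":[0,0,29.7],"xyz":[0.007,-0.194,0],"fingers":-1},{"delta_rot":[0,0,29.7],"xyz":[0.007,-0.194,0],"fingers":-1},{"delta_rot":[0,0,29.7],"xyz":[0.007,-0.194,0],"fingers":-1}]'
python3 -c "
from k import *
import pickle
pickle.dump(cam('wrist','w7.png'),open('w7.pkl','wb'));print(telemetry.get_obs()['q'])"
python3 -m crank '[{"delta_rot":[0,0,0],"xyz":[0,-0.03,0],"fingers":-1},{"delta_rot":[0,0,0],"xyz":[0,-0.07,0],"fingers":-1},{"delta_rot":[0,0,0],"xyz":[0,-0.11,0],"fingers":-1},{"delta_rot":[0,0,0],"xyz":[0,-0.13,0],"fingers":-1},{"delta_rot":[0,0,0],"xyz":[0,-0.13,0],"fingers":-1},{"delta_rot":[0,0,0],"xyz":[0,-0.13,0],"fingers":-1}]'
python3 - <<'E'
from k import *
import pickle
np.set_printoptions(precision=4,suppress=True)
pickle.dump(cam('wrist','w8.png'),open('w8.pkl','wb'));print(telemetry.get_obs()['q'],T()[0])
W=[pickle.load(open(f'w{i}.pkl','rb')) for i in (6,7,8)]
can=np.zeros((600,800,3),np.uint8)
for i,c in enumerate(W):
    p=proj(c,[.545,.085,.096]) if i<2 else None
    h=proj(c,[.50,.36,.15]); print(i,p,h)
    for j,(q,n) in enumerate([(p,50),(h,65)]):
        if q is None: continue
        x0=int(np.clip(q[0]-n,0,560-2*n));y0=int(np.clip(q[1]-n,0,420-2*n)); k=300/(2*n)
        if j==0: k=200/(2*n)
        z=cv2.resize(c['img'][y0:y0+2*n,x0:x0+2*n],None,fx=k,fy=k,interpolation=cv2.INTER_CUBIC)
        X=[ [(0,400),(0,0)],[(220,400),(300,0)],[None,(450,300)] ][i][j]
        print('tile',i,j,'orig',(x0,y0),'k',k,'at',X); can[X[1]:X[1]+z.shape[0],X[0]:X[0]+z.shape[1]]=z[:600-X[1],:800-X[0]]
cv2.imwrite('pics/mix2.png',can[:,:,::-1])
E
```

```text
t: 10.8
eef_pos: [0.4295, 0.2206, 0.3005]
tool_rot: [0.0, 1.0, 0.002, 0.0]
contact_force: [1.0, -0.9, 0.7]
gripper_width: 0.998
grasp_force: 0.0
[-0.56042064  0.0792279  -0.04437748  1.88065501  0.00439113  1.18186003
 -2.17481934]
t: 11.45
eef_pos: [0.4299, 0.3492, 0.3001]
tool_rot: [0.001, 1.0, 0.001, -0.0]
contact_force: [1.0, -0.3, -0.5]
gripper_width: 0.996
grasp_force: 0.0
[-0.6948  0.2087 -0.1182  1.7287  0.0275  1.2067 -2.39  ] [0.43   0.3487 0.3002]
0 [262.2458 138.9507] [-87.8874  12.8096]
tile 0 0 orig (212, 88) k 2.0 at (0, 400)
tile 0 1 orig (0, 0) k 2.3076923076923075 at (0, 0)
1 [429.9706  55.9609] [108.2426 104.611 ]
tile 1 0 orig (379, 5) k 2.0 at (220, 400)
tile 1 1 orig (43, 39) k 2.3076923076923075 at (300, 0)
2 None [267.3553 105.9799]
tile 2 1 orig (202, 40) k 2.3076923076923075 at (450, 300)
```

View pics/mix2.png

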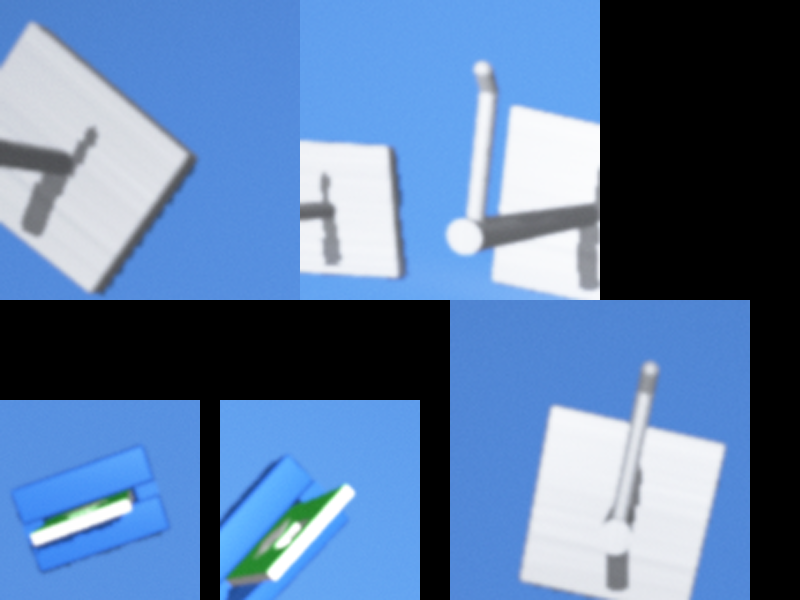

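The composite shows, in tile offsets, the post top at (465,237) and (616,538), the hook tip at (483,69) and (650,369), and the tag's top strip ends in two views. Triangulating.

```bash
python3 - <<'E'
from k import *
import pickle
np.set_printoptions(precision=4,suppress=True)
W6,W7,W8=[pickle.load(open(f'w{i}.pkl','rb')) for i in (6,7,8)]
post,e1=tri((W7,(114.5,141.7)),(W8,(273.9,143.1)));tip,e2=tri((W7,(122.3,68.9)),(W8,(288.7,69.9)));bend,e3=tri((W7,(124.5,80.2)),(W8,(286.9,80.3)))
print('post',post,e1,'tip',tip,e2,'bend',bend,e3)
v=tip-post;print('hook yaw',np.degrees(np.arctan2(v[1],v[0])),np.linalg.norm(v[:2]))
a,b,c=[atz(W8,p,.012) for p in[(246.2,85.5),(321.2,102.4),(232.3,161.8)]]
print('base',a,b,c,np.linalg.norm(a-b),np.linalg.norm(a-c),'ctr',(b+c)/2,np.degrees(np.arctan2(*(a-c)[1::-1])),np.degrees(np.arctan2(*(a-b)[1::-1]))-90)
r,er=tri((W6,(276.5,141)),(W7,(444,49.5)));l,el=tri((W6,(228.5,158.3)),(W7,(404.5,92.5)))
print('tag ends',r,er,l,el,np.linalg.norm(r-l));
for c,p,q in((W6,(276.5,141),(228.5,158.3)),(W7,(444,49.5),(404.5,92.5))):
    A,Bq=atz(c,p,.096),atz(c,q,.096); d=Bq-A; print('z.096',(A+Bq)/2,'yaw',np.degrees(np.arctan2(d[1],d[0]))-90,np.linalg.norm(d))
E
```

```text
post [0.4712 0.3546 0.1581] [0.0, 0.0] tip [0.5265 0.3432 0.1566] [0.0001, 0.0001] bend [0.519  0.3444 0.1514] [0.0005, 0.0005]
hook yaw -11.710596849892273 0.05650780015233195
base [0.5241 0.3888 0.012 ] [0.5058 0.3025 0.012 ] [0.4368 0.4075 0.012 ] 0.0883009533496634 0.08928322204138797 ctr [0.4713 0.355  0.012 ] -12.034733699317725 -11.966588349694092
tag ends [0.5504 0.0723 0.0951] [0.0003, 0.0003] [0.5127 0.1048 0.0952] [0.0005, 0.0005] 0.04981685190482151
z.096 [0.5313 0.0883 0.096 ] yaw 49.38749851561704 0.0497698647295366
z.096 [0.5318 0.0891 0.096 ] yaw 49.04487373848474 0.04963300593965319
```

```bash
cat >> k.py <<'E'
def down(yaw):
    a=np.radians(yaw);Y=np.array([np.sin(a),-np.cos(a),0]);return np.c_[np.cross(Y,[0,0,-1]),Y,[0,0,-1]]
E
python3 -c "
from k import *
print(goal([.5315,.0887,.17],down(49.2)))"
```

```text
(array([0.1012, 0.2599, 0.1307]), array([  0.1,   0. , -49.1]))
```

```bash
python3 -m crank '[{"delta_rot":[0,0,-8],"xyz":[0.02,0.04,0],"fingers":-1},{"delta_rot":[0,0,-16],"xyz":[0.035,0.085,0],"fingers":-1},{"delta_rot":[0,0,-24],"xyz":[0.05,0.13,0],"fingers":-1},{"delta_rot":[0,0,-32],"xyz":[0.07,0.175,0.02],"fingers":-1},{"delta_rot":[0,0,-40],"xyz":[0.085,0.22,0.05],"fingers":-1},{"delta_rot":[0.1,0,-48],"xyz":[0.101,0.26,0.09],"fingers":-1},{"delta_rot":[0.1,0,-49.1],"xyz":[0.1012,0.2599,0.13],"fingers":-1},{"delta_rot":[0.1,0,-49.1],"xyz":[0.1012,0.2599,0.1307],"fingers":-1},{"delta_rot":[0.1,0,-49.1],"xyz":[0.1012,0.2599,0.1307],"fingers":-1}]'
python3 -c "
from k import *
print(goal([.5315,.0887,.044],down(49.2)),telemetry.get_obs()['q'])"
```

```text
t: 12.4
eef_pos: [0.5297, 0.0896, 0.1685]
tool_rot: [-0.001, 0.91, 0.416, -0.002]
contact_force: [0.7, 0.6, 1.1]
gripper_width: 0.999
grasp_force: 0.0
(array([0.0009, 0.0024, 0.1245]), array([-0.2,  0.2, -0.1])) [-0.2543116   0.30256816 -0.03447745  1.92393606  0.01126569  0.91975389
 -1.00774365]
```

Descend and grip gently.

```bash
python3 -m crank '[{"delta_rot":[0,0,0],"xyz":[0.001,0.002,0.03],"fingers":-1},{"delta_rot":[0,0,0],"xyz":[0.001,0.002,0.06],"fingers":-1},{"delta_rot":[0,0,0],"xyz":[0.001,0.002,0.09],"fingers":-1},{"delta_rot":[0,0,0],"xyz":[0.001,0.002,0.115],"fingers":-1},{"delta_rot":[0,0,0],"xyz":[0.001,0.002,0.1245],"fingers":-1},{"delta_rot":[0,0,0],"xyz":[0.001,0.002,0.1245],"fingers":-1}]' 30
python3 -m crank '[{"delta_rot":[0,0,0],"xyz":[0,0,0],"fingers":1},{"delta_rot":[0,0,0],"xyz":[0,0,0],"fingers":1},{"delta_rot":[0,0,0],"xyz":[0,0,0],"fingers":1},{"delta_rot":[0,0,0],"xyz":[0,0,0],"fingers":1},{"delta_rot":[0,0,0],"xyz":[0,0,0],"fingers":1},{"delta_rot":[0,0,0],"xyz":[0,0,0],"fingers":1}]' 40
python3 -c "
from k import *
print(goal([.5315,.0887,.044],down(49.2)),telemetry.get_obs()['q'])"
```

```text
t: 13.0
eef_pos: [0.5336, 0.0924, 0.046]
tool_rot: [-0.001, 0.908, 0.418, 0.0]
contact_force: [0.6, 0.7, 0.1]
gripper_width: 1.003
grasp_force: 0.0
t: 13.6
eef_pos: [0.5345, 0.0916, 0.047]
tool_rot: [-0.001, 0.909, 0.417, 0.001]
contact_force: [-0.9, -0.2, 6.2]
gripper_width: 0.573
grasp_force: 40.2
(array([-0.0042, -0.0004,  0.003 ]), array([ 0. , -0.2,  0.1])) [-0.25518924  0.47769588 -0.03589429  2.00426176  0.02435633  0.6573303
 -1.016048  ]
```

```bash
python3 -m crank '[{"delta_rot":[0,0,0],"xyz":[0,0,-0.02],"fingers":1},{"delta_rot":[0,0,0],"xyz":[0,0,-0.05],"fingers":1},{"delta_rot":[0,0,0],"xyz":[0,0,-0.08],"fingers":1},{"delta_rot":[0,0,0],"xyz":[0,0,-0.11],"fingers":1},{"delta_rot":[0,0,0],"xyz":[0,0,-0.11],"fingers":1}]'
python3 -c "
from k import *
x,r=T();print(x)
S=np.array([.4712,.3548,0]);h=np.array([.9781,-.2079,0])
print(goal(S+h*.099+[0,0,.125],down(-12)),telemetry.get_obs()['grasp_force'])"
```

```text
t: 14.1
eef_pos: [0.5365, 0.0916, 0.1603]
tool_rot: [0.0, 0.909, 0.417, 0.004]
contact_force: [-0.9, -0.2, -0.4]
gripper_width: 0.571
grasp_force: 41.7
[0.53647381 0.09159719 0.16027884]
(array([ 0.2043, -0.1344,  0.0364]), array([-0.1, -0.5, 61.3])) 41.70684456825256
```

```bash
python3 -m crank '[{"delta_rot":[0,0,7],"xyz":[0.04,-0.01,0],"fingers":1},{"delta_rot":[0,0,14],"xyz":[0.075,-0.03,0],"fingers":1},{"delta_rot":[0,0,21],"xyz":[0.11,-0.05,0],"fingers":1},{"delta_rot":[0,0,28],"xyz":[0.14,-0.075,0],"fingers":1},{"delta_rot":[0,0,35],"xyz":[0.17,-0.1,0],"fingers":1},{"delta_rot":[0,0,42],"xyz":[0.19,-0.12,0],"fingers":1},{"delta_rot":[0,0,49],"xyz":[0.2043,-0.1344,0.01],"fingers":1},{"delta_rot":[0,-0.3,56],"xyz":[0.2043,-0.1344,0.025],"fingers":1},{"delta_rot":[0,-0.5,61.3],"xyz":[0.2043,-0.1344,0.0364],"fingers":1},{"delta_rot":[0,-0.5,61.3],"xyz":[0.2043,-0.1344,0.0364],"fingers":1}]'
python3 - <<'E'
from k import *
import pickle
np.set_printoptions(precision=4,suppress=True)
S=np.array([.4712,.3548,0]);h=np.array([.9781,-.2079,0])
print(goal(S+h*.099+[0,0,.125],down(-12)),telemetry.get_obs()['q'],T()[1].as_matrix())
for n in('wrist','side','scene'):
    c=cam(n,f'ap_{n}.png');pickle.dump(c,open(f'ap_{n}.pkl','wb'))
    r=cut_out(n,'tag');print(n,[(round(float(d['score']),2),np.array(d['pixel']).round(1),int(d['pixels'].sum())) for d in r[:2]])
    x,Rr=T();ctr=x+Rr.apply([-.0042,0,0])+[0,0,.004];Rm=Rr.as_matrix();tx,ty,tz=Rm[:,0],-Rm[:,1],-Rm[:,2]
    print('pred ctr',proj(c,ctr),'corners',[proj(c,ctr+a*ty+b*tz).round(0).tolist() for a in(-.025,.025) for b in(-.045,.045)])
    if r: 
        ys,xs=np.nonzero(r[0]['pixels']);print('bbox',xs.min(),xs.max(),ys.min(),ys.max(), 'rect',cv2.minAreaRect(np.c_[xs,ys].astype(np.float32)))
E
```

```text
t: 15.1
eef_pos: [0.563, 0.333, 0.1171]
tool_rot: [0.003, 0.995, -0.104, -0.005]
contact_force: [0.5, -0.4, -0.9]
gripper_width: 0.574
grasp_force: 41.7
(array([ 0.0046, -0.0022, -0.008 ]), array([0.4, 0.6, 0. ])) [-0.7304  0.5452  0.144   1.6883 -0.0974  0.9266 -2.3274] [[ 0.9782 -0.2075 -0.0115]
 [-0.2075 -0.9782 -0.0039]
 [-0.0104  0.0062 -0.9999]]
wrist [(0.6, array([279.3, 281.8]), 10961)]
pred ctr [279.3861 269.5584] corners [[324.0, 237.0], [353.0, 325.0], [236.0, 237.0], [205.0, 325.0]]
bbox 210 354 231 328 rect ((281.6294860839844, 279.3219299316406), (96.36882781982422, 144.073486328125), 89.42127990722656)
side []
pred ctr [234.0202 151.702 ] corners [[235.0, 167.0], [234.0, 142.0], [234.0, 161.0], [233.0, 136.0]]
scene [(0.69, array([393.3, 202.9]), 411)]
pred ctr [393.4137 204.5858] corners [[382.0, 213.0], [388.0, 191.0], [399.0, 218.0], [406.0, 195.0]]
bbox 383 404 192 218 rect ((393.4000244140625, 204.70001220703125), (17.628862380981445, 24.29450225830078), 15.255120277404785)
```

```bash
python3 -m crank '[{"delta_rot":[0.4,0.6,0],"xyz":[0.002,-0.003,-0.006],"fingers":1},{"delta_rot":[0.4,0.6,0],"xyz":[0.002,-0.003,-0.006],"fingers":1},{"delta_rot":[0.4,0.6,0],"xyz":[0.002,-0.003,-0.006],"fingers":1}]'
python3 - <<'E'
from k import *
np.set_printoptions(precision=4,suppress=True)
S=np.array([.4712,.3548,0]);h=np.array([.9781,-.2079,0])
print(T()[0],goal(S+h*.099+[0,0,.123],down(-12)),goal(S+h*.0342+[0,0,.123],down(-12)))
E
```

```text
t: 15.7
eef_pos: [0.5674, 0.3363, 0.1258]
tool_rot: [-0.002, 0.995, -0.104, 0.002]
contact_force: [-0.8, -0.3, -0.1]
gripper_width: 0.572
grasp_force: 41.7
[0.5674 0.3363 0.1258] (array([0.0011, 0.0019, 0.0028]), array([-0.3, -0.2,  0.1])) (array([-0.0637,  0.0019,  0.0026]), array([-0.3, -0.2,  0.1]))
```

```bash
python3 -m crank '[{"delta_rot":[0,0,0],"xyz":[-0.006,0.001,0.002],"fingers":1},{"delta_rot":[0,0,0],"xyz":[-0.014,0.001,0.002],"fingers":1},{"delta_rot":[0,0,0],"xyz":[-0.021,0.001,0.002],"fingers":1},{"delta_rot":[0,0,0],"xyz":[-0.028,0.001,0.002],"fingers":1},{"delta_rot":[0,0,0],"xyz":[-0.035,0.001,0.002],"fingers":1},{"delta_rot":[0,0,0],"xyz":[-0.04,0.001,0.002],"fingers":1},{"delta_rot":[0,0,0],"xyz":[-0.04,0.001,0.002],"fingers":1}]'
python3 - <<'E'
from k import *
np.set_printoptions(precision=4,suppress=True)
S=np.array([.4712,.3548,0]);h=np.array([.9781,-.2079,0])
print(T()[0],goal(S+h*.0342+[0,0,.123],down(-12)),telemetry.get_obs()['contact_force'])
for n in('wrist','scene'):
    c=cam(n); r=cut_out(n,'tag')
    x,Rr=T();ctr=x+Rr.apply([-.0042,.001,0])+[0,0,.004];Rm=Rr.as_matrix();ty,tz=-Rm[:,1],-Rm[:,2]
    print(n,'pred corners',[proj(c,ctr+a*ty+b*tz).round(0).tolist() for a in(-.025,.025) for b in(-.045,.045)])
    for d in r[:1]: ys,xs=np.nonzero(d['pixels']);print(d['score'],'bbox',xs.min(),xs.max(),ys.min(),ys.max())
    print('hook tip at',proj(c,S+h*.056+[0,0,.156]),'root',proj(c,S+h*.006+[0,0,.15]))
    if n=='wrist':
        p=proj(c,S+h*.05+[0,0,.152]).astype(int); print(c['img'][p[1]-16:p[1]+17:4,p[0]-24:p[0]+25:4].mean(2).astype(int))
E
```

```text
t: 16.4
eef_pos: [0.5269, 0.3439, 0.1231]
tool_rot: [-0.002, 0.995, -0.104, 0.001]
contact_force: [-0.1, 0.7, -0.3]
gripper_width: 0.573
grasp_force: 41.7
[0.5269 0.3439 0.1231] (array([-0.0226,  0.0008,  0.0001]), array([-0.2, -0.1,  0.1])) [-0.0547  0.7216 -0.3071]
wrist pred corners [[326.0, 236.0], [357.0, 322.0], [239.0, 236.0], [211.0, 321.0]]
0.94 bbox 210 354 230 328
hook tip at [282.4723 292.7184] root [282.0569 391.5081]
[[ 73 173 198 198 197 144 133 149 195 196 193  94  76]
 [ 72 148 162 162 138 143 149 142 142 159 158 102  79]
 [ 75 146 152 150 126 150 158 146 131 150 149 117  76]
 [ 76 148 152 150 120 135 142 133 128 150 151 125  72]
 [ 79 133 135 135 107 109 111 107 108 128 127 115  69]
 [ 71  72  74  70  71  70  71  70  73  71  71  72  68]
 [ 71  72  68  69  69  73  72  73  69  69  69  71  69]
 [100 102 103 103 102 103 105 112 112 112 113 108 108]
 [197 197 197 199 197 198 198 199 197 199 199 201 199]]
scene pred corners [[385.0, 205.0], [390.0, 182.0], [401.0, 209.0], [408.0, 186.0]]
0.93 bbox 386 407 183 208
hook tip at [398.111  188.8842] root [400.1882 180.247 ]
```

```bash
python3 -m crank '[{"delta_rot":[0,0,0],"xyz":[-0.007,0.001,0],"fingers":1},{"delta_rot":[0,0,0],"xyz":[-0.014,0.001,0],"fingers":1},{"delta_rot":[0,0,0],"xyz":[-0.022,0.001,0],"fingers":1},{"delta_rot":[0,0,0],"xyz":[-0.022,0.001,0],"fingers":1},{"delta_rot":[0,0,0],"xyz":[-0.022,0.001,0.005],"fingers":1},{"delta_rot":[0,0,0],"xyz":[-0.022,0.001,0.009],"fingers":1},{"delta_rot":[0,0,0],"xyz":[-0.022,0.001,0.009],"fingers":1}]'
python3 - <<'E'
from k import *
np.set_printoptions(precision=4,suppress=True)
S=np.array([.4712,.3548,0]);h=np.array([.9781,-.2079,0])
print(T()[0],goal(S+h*.0342+[0,0,.112],down(-12)),telemetry.get_obs()['contact_force'])
E
```

```text
t: 17.3
eef_pos: [0.5059, 0.3465, 0.1131]
tool_rot: [-0.001, 0.995, -0.104, 0.001]
contact_force: [0.4, 0.2, -0.7]
gripper_width: 0.569
grasp_force: 41.7
[0.5059 0.3465 0.1131] (array([-0.0015, -0.0009,  0.0011]), array([-0.2, -0.1,  0. ])) [ 0.4098  0.2204 -0.7481]
```

```bash
python3 -m crank '[{"delta_rot":[0,0,0],"xyz":[0,0,0.002],"fingers":1},{"delta_rot":[0,0,0],"xyz":[0,0,0.002],"fingers":1}]'
python3 -m crank '[{"delta_rot":[0,0,0],"xyz":[0,0,0],"fingers":-0.4},{"delta_rot":[0,0,0],"xyz":[0,0,0],"fingers":-0.7},{"delta_rot":[0,0,0],"xyz":[0,0,0],"fingers":-0.9},{"delta_rot":[0,0,0],"xyz":[0,0,0],"fingers":-0.9},{"delta_rot":[0,0,0],"xyz":[0,0,0],"fingers":-0.9},{"delta_rot":[0,0,0],"xyz":[0,0,0],"fingers":-0.9}]'
python3 - <<'E'
from k import *
S=np.array([.4712,.3548,0]);h=np.array([.9781,-.2079,0]);l=np.array([.2079,.9781,0])
for n in('wrist','scene'):
    c=cam(n); r=cut_out(n,'tag')
    ctr=S+h*.030+[0,0,.116]
    print(n,'pred corners',[proj(c,ctr+a*l+b*np.array([0,0,1])).round(0).tolist() for a in(-.025,.025) for b in(-.045,.045)])
    for d in r[:1]: ys,xs=np.nonzero(d['pixels']);print(d['score'],'bbox',xs.min(),xs.max(),ys.min(),ys.max())
E
```

```text
t: 17.5
eef_pos: [0.5064, 0.3469, 0.112]
tool_rot: [-0.002, 0.995, -0.104, 0.002]
contact_force: [0.1, -0.6, 0.1]
gripper_width: 0.575
grasp_force: 41.9
t: 18.1
eef_pos: [0.5061, 0.347, 0.1121]
tool_rot: [-0.002, 0.995, -0.104, 0.001]
contact_force: [-0.1, 0.6, 0.8]
gripper_width: 0.95
grasp_force: 0.0
wrist pred corners [[324.0, 241.0], [351.0, 328.0], [237.0, 241.0], [206.0, 328.0]]
0.57 bbox 210 356 230 327
scene pred corners [[385.0, 202.0], [391.0, 180.0], [402.0, 206.0], [408.0, 184.0]]
0.91 bbox 388 407 182 206
```

```bash
python3 -m crank '[{"delta_rot":[0,0,0],"xyz":[0,0,-0.01],"fingers":-1},{"delta_rot":[0,0,0],"xyz":[0,0,-0.03],"fingers":-1},{"delta_rot":[0,0,0],"xyz":[0,0,-0.06],"fingers":-1},{"delta_rot":[0,0,0],"xyz":[0,0,-0.1],"fingers":-1},{"delta_rot":[0,0,0],"xyz":[0,0,-0.14],"fingers":-1},{"delta_rot":[0,0,0],"xyz":[0,0,-0.14],"fingers":-1},{"delta_rot":[0,0,0],"xyz":[0,0,-0.14],"fingers":-1},{"delta_rot":[0,0,0],"xyz":[0,0,-0.14],"fingers":-1},{"delta_rot":[0,0,0],"xyz":[0,0,-0.14],"fingers":-1},{"delta_rot":[0,0,0],"xyz":[0,0,-0.14],"fingers":-1}]'
cat > chk.py <<'E'
from k import *
S=np.array([.4712,.3548,0]);h=np.array([.9781,-.2079,0]);l=np.array([.2079,.9781,0])
for n in('wrist','scene','side'):
    c=cam(n); r=cut_out(n,'tag')
    ctr=S+h*.030+[0,0,.116]
    print(n,'pred corners',[proj(c,ctr+a*l+b*np.array([0,0,1])).round(0).tolist() for a in(-.025,.025) for b in(-.045,.045)])
    for d in r[:2]: ys,xs=np.nonzero(d['pixels']);print(d['score'],'bbox',xs.min(),xs.max(),ys.min(),ys.max())
    print('jar/box/spray',[(np.array(q[0]['pixel']).round().tolist() if (q:=search_frame(n,t)) else None) for t in('jar','tip_box','spray')])
E
python3 chk.py
```

```text
t: 19.3
eef_pos: [0.5051, 0.3461, 0.2508]
tool_rot: [-0.001, 0.995, -0.104, 0.001]
contact_force: [0.7, -0.0, 0.0]
gripper_width: 0.998
grasp_force: 0.0
wrist pred corners [[307.0, 190.0], [315.0, 216.0], [253.0, 190.0], [244.0, 216.0]]
0.96 bbox 245 316 184 216
jar/box/spray [None, [277.0, 3.0], None]
scene pred corners [[385.0, 202.0], [391.0, 180.0], [402.0, 206.0], [408.0, 184.0]]
0.66 bbox 386 407 181 207
0.45 bbox 371 409 249 284
jar/box/spray [[350.0, 275.0], [392.0, 265.0], [162.0, 176.0]]
side pred corners [[216.0, 170.0], [214.0, 145.0], [216.0, 163.0], [215.0, 138.0]]
jar/box/spray [[303.0, 183.0], [275.0, 174.0], [276.0, 367.0]]
```

The tag hangs where predicted, nothing touches the robot, and the bystanders have not moved. Handing in.

```bash
python3 -c "
from h import *
print(job.hand_in())"
```

```text
the job is handed in; nothing more can be done
None
```

I handed the job in: the selector is on its fourth click from the stop, and the tag hangs green face outward on the large stand's hook. The jar, box and bottle are where they started; the hand-in call returned no verdict.

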